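Lock the lid on the laboratory mill and start it

TASK

Fit the blue lid into the mouth of the mill and lock it: lugs in the notches, push it down against the spring, a quarter turn clockwise, then let it rise into its lock so that its handle points at the red dots on the rim. Only then start the mill: press the white, the blue and the green key in that order, one at a time and each right down. Leave the red stop key alone, and do not push the other things on the bench about.

Things in the scene. Friction and masses are not known exactly. Their poses are not given: they have to be found in the camera images.
- lid: The mill's loose lid, 0.25 kg give or take 30 %: a blue round plug with a black bar handle, upright on the bench. Origin: centre of its flat underside; z up; x along the handle and through both lugs (x and -x alike). Plug 72 mm across from 9 to 28 mm up (28 mm: its flat top), tapering to 58 mm at the underside.
- lid_grip (a point): Middle of the lid's handle, 45 mm above the lid's origin, axes as the lid's. The handle is an upright bar 60 mm long (x), 16 mm thick (y: grip it across this), from 28 to 62 mm above the lid's underside.
- lid_lug (a point): Outer end of the +x one of the lid's two steel bayonet lugs (the other is opposite), 45 mm from the lid's axis, 11 mm above its origin. Each lug is 16 mm wide (y), 6 mm thick, and stands out 9 mm from the plug.
- mill: White laboratory mill, fixed to the bench. Origin: centre of its underside; z up, x to its back (the keypad side is -x, towards the robot), y to its left. Casing 270 mm (x) by 180 mm (y), 80 mm high under the keypad, 120 mm from x = -43 mm to the back; on top a steel chamber collar 109 mm across, 160 mm high, its axis at x = +45 mm.
- mill_mouth (a point): Centre of the chamber mouth, level with the rim's top, axes as the mill's. The rim's inward lip is 8 mm thick and leaves a 77 mm opening; below it the bore is 96 mm. Lid set in with its lugs in the notches: it stands on the sprung ring, origin 15 mm below this point, and cannot turn. Pushed down 22 mm or more below (25.5 mm: bottomed) the lugs are under the lip and it can turn.
- mill_notch (a point): The +x one of the two notches cut through the lip for the lid's lugs (at +x and -x of mill_mouth): a point in it at rim level, 43 mm from the axis. Each is 25 mm wide at the lip's edge, so the lid's x axis must lie along the mill's x axis within about 6 degrees to drop in.
- mill_lock (a point): The +y one of two small red dots on the rim, 49.5 mm from the axis (the other at -y). Held down and turned 90 degrees clockwise seen from above (solid stop at about 97; anticlockwise is blocked), each lug lies under a 4 mm deep pocket at a dot, open 7 degrees either way. Let go there: the spring lifts the lid into the pockets, origin 18 mm below mill_mouth, handle pointing at the dots.
- mill_seal (a joint): Travel of the dark red sprung sealing ring inside the chamber mouth (50 mm hole, 68 mm outside): 0 up, 0.0105 m bottomed. It pushes up with about 4 N at 0 and 13 N when bottomed; about 0.003 with the lid locked.
- key_white_top (a point): Centre of the top of the white key, a square spring key 26 by 30 mm on the mill's flat keypad, at the left end as the robot sees it; it wakes the mill. The top stands 91 mm above the bench (9 mm above the keypad) when up; the keys are 42 mm apart in a row along the mill's y, 140 mm to -x of the chamber axis.
- key_white (a joint): Travel of the white key: 0 up, 0.005 m right down; counts as pressed beyond 0.0035. Needs about 1.5 N to start moving and 5 N to go right down; springs back.
- key_blue_top (a point): Centre of the top of the blue key, a square spring key 26 by 30 mm on the mill's flat keypad, second from the left; it chooses the grinding programme. The top stands 91 mm above the bench (9 mm above the keypad) when up; the keys are 42 mm apart in a row along the mill's y, 140 mm to -x of the chamber axis.
- key_blue (a joint): Travel of the blue key: 0 up, 0.005 m right down; counts as pressed beyond 0.0035. Needs about 1.5 N to start moving and 5 N to go right down; springs back.
- key_green_top (a point): Centre of the top of the green key, a square spring key 26 by 30 mm on the mill's flat keypad, third from the left; it starts it. The top stands 91 mm above the bench (9 mm above the keypad) when up; the keys are 42 mm apart in a row along the mill's y, 140 mm to -x of the chamber axis.
- key_green (a joint): Travel of the green key: 0 up, 0.005 m right down; counts as pressed beyond 0.0035. Needs about 1.5 N to start moving and 5 N to go right down; springs back.
- key_red_top (a point): Centre of the top of the red key, a square spring key 26 by 30 mm on the mill's flat keypad, at the right end; it is the stop key. The top stands 91 mm above the bench (9 mm above the keypad) when up; the keys are 42 mm apart in a row along the mill's y, 140 mm to -x of the chamber axis.
- key_red (a joint): Travel of the red key: 0 up, 0.005 m right down; counts as pressed beyond 0.0035. Needs about 1.5 N to start moving and 5 N to go right down; springs back.
- sample_jar: Bystander, loose: amber sample jar with a white cap, 64 mm across and 85 mm tall. Origin: centre of its underside.
- small_jar: Bystander, loose: small white jar with a red cap, 48 mm across and 70 mm tall. Origin: centre of its underside.
- wash_bottle: Bystander, loose: white plastic bottle with a red cap, 68 mm across and 170 mm tall. Origin: centre of its underside.
- beaker: Bystander, loose: glass beaker, 72 mm across the rim and 90 mm tall. Origin: centre of its underside.
- brush: Bystander, loose: cleaning brush lying flat, 170 mm long, handle to its own -x. Origin: about the middle, on the bench.
- spatula: Bystander, loose: steel sample scoop lying flat, 180 mm long, handle to its own -x. Origin: about the middle, on the bench.
Things that resemble listed ones, but are neither listed nor needed, are in the scene too. Several things look just like the lid: the one meant starts farthest to the robot's left.

How it is judged:
On the way, in this order (a step that is already met when the one before it is completed fails the run):
1. the lid is locked: turned a quarter turn and risen into the pockets under the lip (z of lid in the frame of mill_mouth between -0.02 and -0.0165 m and horizontal distance between lid and mill_mouth below 0.005 m and angle between the x axis of lid and the y axis of mill_mouth, either way round below 0.17 rad and angle between lid's own z axis and vertical below 0.06 rad), for 0.2 s.
2. the white key is pressed right down (value of joint key_white above 0.0035 m), for 0.05 s.
3. the blue key is pressed right down (value of joint key_blue above 0.0035 m), for 0.05 s.
4. the green key is pressed right down (value of joint key_green above 0.0035 m), for 0.05 s.
At the end, for the whole second after the job is handed in: The lid sits locked in the mill: its origin 16.5 to 20 mm below the rim, within 5 mm of the chamber axis, upright within 0.06 rad, its handle along the mill's y axis (at the red dots) within 0.17 rad, at rest; all keys are up again (under 1.5 mm) (all of step 1 and linear speed of lid below 0.02 m/s and value of joint each of key_white, key_blue, key_green, key_red below 0.0015 m); the robot touches nothing.
It fails at once if a key is pressed (beyond 3.5 mm) while the lid is not locked (value of joint any of key_white, key_blue, key_green, key_red above 0.0035 m and not (z of lid in the frame of mill_mouth between -0.02 and -0.0165 m and horizontal distance between lid and mill_mouth below 0.005 m and angle between the x axis of lid and the y axis of mill_mouth, either way round below 0.17 rad and angle between lid's own z axis and vertical below 0.06 rad)).
It fails at once if the red stop key is pressed (beyond 3.5 mm) (value of joint key_red above 0.0035 m).
It fails at once if two keys are pressed at the same time (value of joint each of key_white, key_blue above 0.0035 m or value of joint each of key_white, key_green above 0.0035 m or value of joint each of key_blue, key_green above 0.0035 m).
It fails at once if another thing on the bench is pushed more than 30 mm from its place (distance of any of sample_jar, small_jar, wash_bottle, beaker, brush, spatula from where it was at the start of the episode above 0.03 m).
It also fails if it takes over 61 s, if anything falls off the work surface, if the arm or the gripper's body presses on something with over 40 N, if the wrist force passes 120 N, or if a joint passes its speed limit or range.

ROBOT

A 6-joint arm with a two-finger parallel gripper is mounted at the origin on the work surface. World frame = base frame: x ahead of the robot, y to its left, z up, the work surface at z = 0. Lengths are in m, angles in rad, forces in N, time in s.
With the tool pointing down it reaches from about 0.35 to 0.775 m from the base axis. Payload 5.5 kg.
Tool frame: the origin (TCP) lies at the very end of the fingers, on their centre line; the grasp point (between the pads) lies 19 mm behind it; z points along the fingers, y is the line along which they close (so a half turn about z gives the same grasp; the last joint's range is limited). The gripper opens to 85 mm and grips with 20 to 120 N. Pads are 22 mm wide; open, the fingers measure 114 mm over their backs; the gripper's body (76 mm by 85 mm) begins 54 mm behind the grasp point. The pads swing forward as they close: fully open they stand 13 mm farther back than shut.
Start: joints at [-1.479, 0.313, 0.046, 1.304, 0, 1.431], TCP at [0.132, -0.56, 0.231] pointing down, gripper open.
Joint ranges: [-2.76, 2.76], [-0.86, 1.69], [-1.03, 1.26], [-2.2, 2.34], [-1.47, 1.5], [-3.14, 3.14]. Speed limits (rad/s): [2.57, 2.57, 3.14, 3.14, 3.14, 3.14].

INTERFACE

Orientations are given as a unit quaternion [w, x, y, z].
In Python, from workcell import env, imaging, ticket gives the robot as it stands. The module is installed in compiled form; this text tells all that it offers.
- The arm moves only by the tool apply_moves, never from a script. Its argument "rows" is a list of rows, each an object with "xyz": the shift along the tool's x, y, z in mm, a list of three; "turn": the turn, a rotation vector about the tool's x, y, z in rad, a list of three; "grip": the opening, from 0 (shut) to 1 (fully open). A call has 1 to 12 rows; each row is the pose to reach, as a shift and turn from the pose commanded when the call began, along the tool's axes at that moment; what a row does not reach only later rows make up. A row lasts 1/12 s, in which the tool goes at most 41.7 mm and 7.16 degrees, less where a joint would pass 70% of its speed; a pose out of reach is approached as far as the arm can. A call with a gripper value outside its range is refused whole. The fingers move at their own pace and stop on an object; "force" is the grip in N (left out, the last holds). Time passes only in rows, so rows that repeat a pose let the fingers close. It gives the time, the measured TCP pose, the force, the opening and the grip force at its end, in the units of the state.
- env.get_state(): the state, without advancing time (a new reading comes with each control period).
- imaging.read_camera(name): name is "side" or "top"; returns a dict with "color" (384x512x3 uint8, blue, green, red), "z_map" (384x512 float32, m along the optical axis (not along the pixel's ray), 0 where there is no reading), "camera_matrix" (3x3 intrinsics, pixels), "view" (4x4, takes a point from world to camera coordinates). Camera axes: x right, y down, z forward; pixel columns grow to the right and rows downward; lengths in m; the calibration is good to about 2 mm. A picture is of the moment at which its call begins.
- ticket.hand_in(): hands the job in; it is judged then, once.
The state is a dict: "clock": time; "joint_pos": joint angles; "qvel": joint speeds; "tau": joint torques, N m; "tcp_pos": TCP position; "orientation": TCP orientation; "wrist_force": force on the tool from outside, world axes, zero at the start; "ft_torque": the same for the moment, N m; "finger_gap": finger opening in m; "grip_force": force on a finger pad.
Only numpy, scipy, OpenCV 4.12 (cv2) and the standard library are available. Lean on these libraries where they do the work, as an engineer would, in place of code of your own. Each camera call takes 0.05 s, during which the arm holds its last target. There are 200 camera calls.

## Working session

There is one attempt and no reset: what is moved stays moved. The work goes in short steps, Python scripts to look and compute and a tool call to move; the robot and the scene stay as the last step left them, time stands still between calls to the robot, and variables do not carry over. Pictures are saved under pics/ and viewed, at most 10 in all, crops included, and the job is handed in when it is done.

Besides the shell and the picture viewer there is one more tool, called after "Call:" as a command line: name --argument value ..., lists and objects as JSON in quotes. apply_moves: Moves the arm, as the interface text tells. Its arguments: {"type":"object","properties":{"rows":{"type":"array"},"force":{"type":"number"}},"required":["rows"]}

```bash
mkdir -p pics; cat > h.py <<'E'
import numpy as np, cv2
from workcell import env, imaging, ticket
def cam(n):
    return imaging.read_camera(n)
def back(c,u,v,z=None,h=None):
    K=np.array(c["camera_matrix"]);T=np.linalg.inv(np.array(c["view"]))
    r=np.linalg.solve(K,[u,v,1.]); d=T[:3,:3]@r;o=T[:3,3]
    if h is not None: s=(h-o[2])/d[2]
    else: s=c["z_map"][int(round(v)),int(round(u))] if z is None else z
    return o+s*d
def points(c):
    K=np.array(c["camera_matrix"]);T=np.linalg.inv(np.array(c["view"]))
    v,u=np.mgrid[:384,:512]; r=np.stack([u,v,np.ones_like(u)],-1)@np.linalg.inv(K).T
    return (r*c["z_map"][...,None])@T[:3,:3].T+T[:3,3]
E
python3 - <<'E'
from h import *
s=env.get_state();print(s["clock"],s["tcp_pos"],s["orientation"],s["wrist_force"],s["finger_gap"])
a=cam("top");b=cam("side")
for n,c in(("top",a),("side",b)):
    cv2.imwrite(f"pics/{n}1.png",cv2.resize(c["color"],(800,600),interpolation=cv2.INTER_CUBIC))
    T=np.linalg.inv(c["view"]);print(n,T.round(3).tolist(),c["camera_matrix"])
    np.savez(f"{n}1.npz",**c)
E
```

```text
0.0 [ 0.13202701 -0.55909972  0.23042803] [-9.14525137e-04  9.93290617e-01  1.15641312e-01  2.48926142e-05] [ 0.44644691 -0.05088342  0.22222378] 0.08540131495644634
top [[-0.021, -0.995, 0.095, 0.403], [-1.0, 0.021, -0.002, -0.048], [-0.0, -0.095, -0.995, 1.105], [0.0, 0.0, 0.0, 1.0]] [[357.2927634    0.         250.46142861]
 [  0.         357.2927634  191.55427788]
 [  0.           0.           1.        ]]
side [[-0.959, -0.202, 0.201, 0.173], [-0.285, 0.706, -0.648, 0.944], [-0.011, -0.679, -0.734, 1.267], [0.0, 0.0, 0.0, 1.0]] [[475.71127472   0.         248.75162344]
 [  0.         475.71127472 200.2818371 ]
 [  0.           0.           1.        ]]
```

View pics/top1.png

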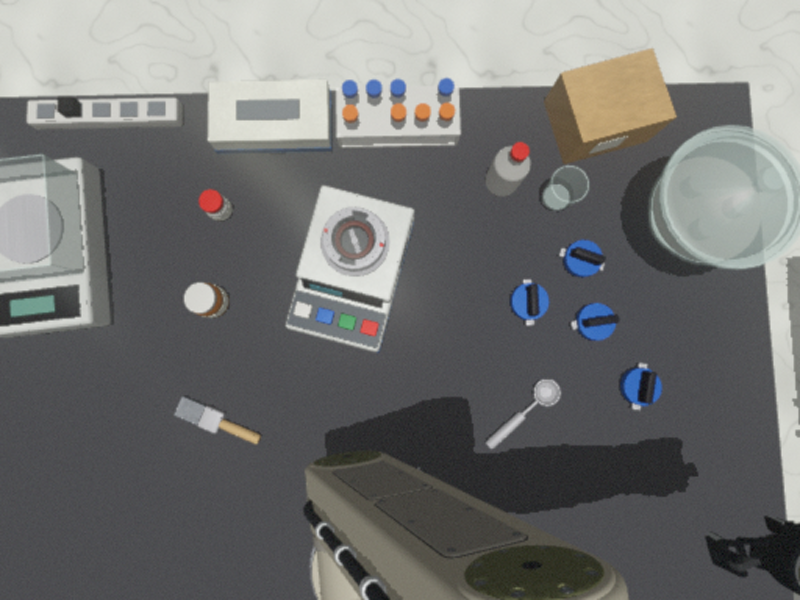

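View pics/side1.png

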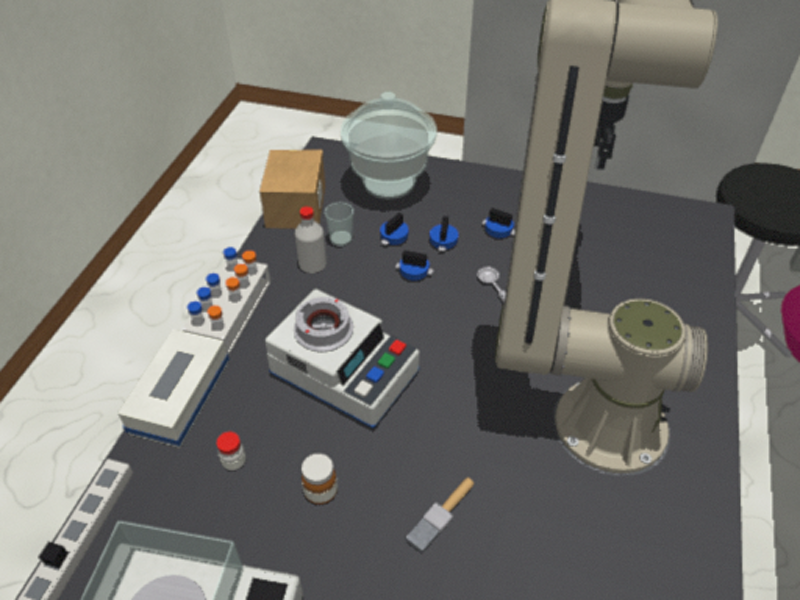

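The top view shows four lid-like things, in 800x600 pixels: (530,300), (583,258), (597,321) and (641,386). Image left is the robot's left, so I choose (530,300), with its lugs at about (531,282) and (528,322). The mill collar is at (354,240) and the keys are white (302,310), blue (325,316), green (347,322) and red (370,328).

```bash
cat > m.py <<'E'
from h import *
def rect(P):
    r=cv2.minAreaRect((P[:,:2]*1000).astype(np.float32));return r
if __name__=="__main__":
  out=[]
  for n,win in(("top",None),("side",None)):
    c=dict(np.load(f"{n}1.npz"));P=points(c);b,g,r=[c["color"][...,i].astype(int) for i in range(3)]
    # lid: around top estimate
    L=back(dict(np.load("top1.npz")),530/1.5625,300/1.5625,h=.03)
    near=np.hypot(P[...,0]-L[0],P[...,1]-L[1])<.055
    H=near&(P[...,2]>.052)&(P[...,2]<.072); q=P[H]
    print(n,"L0",L.round(3),"handle",H.sum(),rect(q),"z",np.median(q[:,2]))
    B=near&(b>1.6*r)&(b>70)&(P[...,2]>.022)&(P[...,2]<.034);q=P[B]
    if len(q)>5:
        print(" blue top",len(q),np.median(q[:,2]),cv2.minEnclosingCircle((q[:,:2]*1000).astype(np.float32)))
    M=back(dict(np.load("top1.npz")),354/1.5625,240/1.5625,h=.16)
    nr=np.hypot(P[...,0]-M[0],P[...,1]-M[1])
    R=(nr<.07)&(P[...,2]>.153)&(P[...,2]<.167);q=P[R]
    print(" rim",len(q),np.median(q[:,2]),cv2.minEnclosingCircle((q[:,:2]*1000).astype(np.float32)),q.mean(0).round(4))
    top=(nr<.3)&(P[...,2]>.112)&(P[...,2]<.127);print(" casing",rect(P[top]))
    nk=(nr<.25)&(P[...,2]>.075)&(P[...,2]<.10)
    for k,m in dict(blue=(b>1.6*r)&(b>g*1.3),green=(g>1.4*r)&(g>1.3*b),red=(r>2*g)&(r>2*b),white=(np.minimum(np.minimum(r,g),b)>170)).items():
        m=(m&nk).astype(np.uint8); nn,lab,st,ce=cv2.connectedComponentsWithStats(m)
        i=1+st[1:,4].argmax(); print("  ",k,st[i,4],ce[i].round(1),back(c,*ce[i],h=.091).round(4),np.median(P[lab==i][:,2]).round(4))
  c=cv2.imread("pics/top1.png");t=np.load("top1.npz")["color"];s=np.load("side1.npz")["color"]
  A=cv2.resize(t[165:220,310:365],(400,400),interpolation=cv2.INTER_CUBIC)
  Bq=cv2.resize(t[115:230,175:275],(400,460),interpolation=cv2.INTER_CUBIC)[:400]
  cv2.imwrite("pics/crop1.png",np.hstack([A,Bq]))
E
python3 m.py
```

```text
top L0 [ 0.499 -0.318  0.03 ] handle 118 ((497.46014404296875, -317.7394714355469), (15.668729782104492, 56.52425003051758), 89.03355407714844) z 0.061294493197594946
 blue top 289 0.02830535605007478 ((497.5753479003906, -318.3026428222656), 35.94657897949219)
 rim 579 0.16006419455872778 ((602.880126953125, 13.897360801696777), 54.94644546508789) [0.6021 0.0136 0.1599]
 casing ((680.858642578125, -80.46943664550781), (324.31781005859375, 387.77252197265625), 75.73665618896484)
   blue 97 [207.6 201.8] [0.4733 0.0723 0.091 ] 0.091
   green 88 [221.8 205.5] [0.4619 0.032  0.091 ] 0.0909
   red 85 [236.  209.4] [ 0.45   -0.0081  0.091 ] 0.0905
   white 171 [219.8 191.3] [0.5025 0.0373 0.091 ] 0.0803
side L0 [ 0.499 -0.318  0.03 ] handle 76 ((500.0857849121094, -316.3681640625), (59.053401947021484, 22.07050132751465), 3.1939291954040527) z 0.06069949557827359
 blue top 107 0.028674422058134974 ((499.95721435546875, -317.2760009765625), 35.810569763183594)
 rim 390 0.15999174457997611 ((605.08203125, 12.843088150024414), 56.57775115966797) [0.604  0.017  0.1599]
 casing ((682.5858154296875, -79.05816650390625), (320.4640197753906, 387.7781066894531), 75.32266235351562)
   blue 88 [239.6 239.2] [0.4754 0.0725 0.091 ] 0.0895
   green 73 [246.9 230.4] [0.4637 0.0325 0.091 ] 0.0909
   red 70 [253.9 221.7] [ 0.4522 -0.0082  0.091 ] 0.0895
   white 78 [229.8 235.1] [0.51   0.0654 0.091 ] 0.0803
```

View pics/crop1.png

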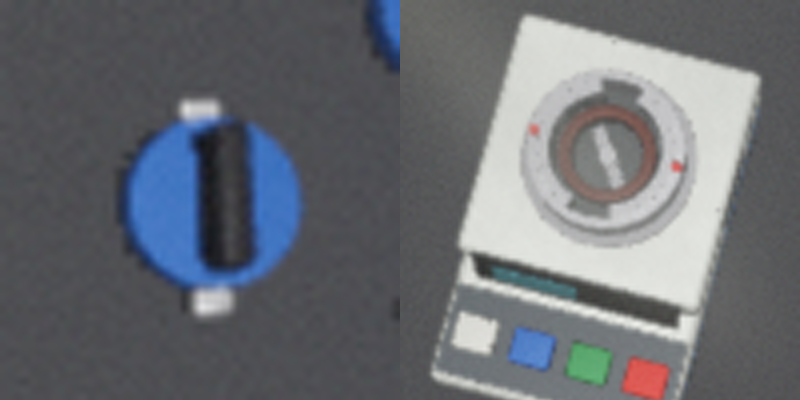

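The crop confirms it: a blue plug with a black handle, lugs at crop pixels (201,108) and (213,302). Its yaw is about 2°, at (0.4985,-0.3178). The mill mouth is at about (0.603,0.0136), yaw -16.1°, with notches along the mill's x and red dots on ±y. I'll use tool yaw 182° to grip and 164° to insert, which leaves j6 room for the turn.

Call:
apply_moves --rows '[{"xyz":[412,-150,90],"turn":[0,0,-1.45],"grip":0.55},{"xyz":[412,-150,90],"turn":[0,0,-1.45],"grip":0.55},{"xyz":[412,-150,90],"turn":[0,0,-1.45],"grip":0.55},{"xyz":[412,-150,90],"turn":[0,0,-1.45],"grip":0.55},{"xyz":[412,-150,90],"turn":[0,0,-1.45],"grip":0.55},{"xyz":[412,-150,90],"turn":[0,0,-1.45],"grip":0.55},{"xyz":[412,-150,90],"turn":[0,0,-1.45],"grip":0.55},{"xyz":[412,-150,90],"turn":[0,0,-1.45],"grip":0.55},{"xyz":[412,-150,90],"turn":[0,0,-1.45],"grip":0.55},{"xyz":[412,-150,90],"turn":[0,0,-1.45],"grip":0.55},{"xyz":[412,-150,90],"turn":[0,0,-1.45],"grip":0.55},{"xyz":[412,-150,90],"turn":[0,0,-1.45],"grip":0.55}]' --force 60

```text
clock: 1.1
tcp_pos: [0.502, -0.3147, 0.1391]
orientation: [-0.001, 0.662, 0.749, 0.001]
wrist_force: [-0.8, -0.7, 0.3]
finger_gap: 0.047
grip_force: 0.0
```

Call:
apply_moves --rows '[{"xyz":[0,0,0],"turn":[0,0,-1.49],"grip":0.55},{"xyz":[0,0,0],"turn":[0,0,-1.49],"grip":0.55},{"xyz":[0,0,0],"turn":[0,0,-1.49],"grip":0.55},{"xyz":[0,0,0],"turn":[0,0,-1.49],"grip":0.55},{"xyz":[0,0,0],"turn":[0,0,-1.49],"grip":0.55},{"xyz":[0,0,0],"turn":[0,0,-1.49],"grip":0.55},{"xyz":[0,0,0],"turn":[0,0,-1.49],"grip":0.55},{"xyz":[0,0,0],"turn":[0,0,-1.49],"grip":0.55},{"xyz":[0,0,0],"turn":[0,0,-1.49],"grip":0.55},{"xyz":[0,0,0],"turn":[0,0,-1.49],"grip":0.55},{"xyz":[0,0,0],"turn":[0,0,-1.49],"grip":0.55},{"xyz":[0,0,0],"turn":[0,0,-1.49],"grip":0.55}]'

```text
clock: 2.1
tcp_pos: [0.4983, -0.3188, 0.1407]
orientation: [-0.0, -0.018, 1.0, 0.0]
wrist_force: [0.2, -0.5, 0.2]
finger_gap: 0.0472
grip_force: 0.0
```

```bash
cat > go.py <<'E'
import sys
from h import *
from scipy.spatial.transform import Rotation as R
def need(x,y,z,deg):
    s=env.get_state();q=s["orientation"];T=R.from_quat([q[1],q[2],q[3],q[0]])
    a=np.radians(deg);G=R.from_matrix(np.array([[np.cos(a),np.sin(a),0],[np.sin(a),-np.cos(a),0],[0,0,-1]]))
    m=T.as_matrix()
    print("t",round(s["clock"],2),"tcp",s["tcp_pos"].round(4),"yaw",np.degrees(np.arctan2(m[1,0],m[0,0])).round(2),"tilt",np.degrees(np.arccos(-m[2,2])).round(2),"gap",round(s["finger_gap"],4),"F",s["wrist_force"].round(1),"q",s["joint_pos"].round(2))
    print("mm",((T.inv().apply(np.array([x,y,z])-s["tcp_pos"]))*1000).round(1),"turn",(T.inv()*G).as_rotvec().round(3))
need(*map(float,sys.argv[1:5]))
E
python3 go.py .4985 -.3178 .032 182
```

```text
t 2.1 tcp [ 0.4983 -0.3188  0.1407] yaw -177.92 tilt 0.06 gap 0.0472 F [ 0.2 -0.5  0.2] q [-0.7   0.39 -0.07  1.11 -0.   -0.74]
mm [ -0.3   0.9 108.7] turn [ 0.001 -0.001  0.001]
```

Call:
apply_moves --rows '[{"xyz":[0,1,35],"turn":[0,0,0],"grip":0.55},{"xyz":[0,1,65],"turn":[0,0,0],"grip":0.55},{"xyz":[0,1,90],"turn":[0,0,0],"grip":0.55},{"xyz":[0,1,108],"turn":[0,0,0],"grip":0.55},{"xyz":[0,1,108],"turn":[0,0,0],"grip":0.55},{"xyz":[0,1,108],"turn":[0,0,0],"grip":0.55},{"xyz":[0,1,108],"turn":[0,0,0],"grip":0.1},{"xyz":[0,1,108],"turn":[0,0,0],"grip":0},{"xyz":[0,1,108],"turn":[0,0,0],"grip":0},{"xyz":[0,1,108],"turn":[0,0,0],"grip":0},{"xyz":[0,1,108],"turn":[0,0,0],"grip":0},{"xyz":[0,1,108],"turn":[0,0,0],"grip":0}]' --force 60

```text
clock: 3.1
tcp_pos: [0.4998, -0.3191, 0.0352]
orientation: [0.001, -0.015, 1.0, -0.001]
wrist_force: [0.7, -1.3, 6.4]
finger_gap: 0.0149
grip_force: 59.7
```

Call:
apply_moves --rows '[{"xyz":[0,0,0],"turn":[0,0,0],"grip":0},{"xyz":[0,0,-20],"turn":[0,0,0],"grip":0},{"xyz":[0,0,-60],"turn":[0,0,0],"grip":0},{"xyz":[0,0,-100],"turn":[0,0,0],"grip":0},{"xyz":[0,0,-140],"turn":[0,0,0],"grip":0},{"xyz":[0,0,-180],"turn":[0,0,0],"grip":0},{"xyz":[0,0,-210],"turn":[0,0,0],"grip":0},{"xyz":[0,0,-210],"turn":[0,0,0],"grip":0},{"xyz":[0,0,-210],"turn":[0,0,0],"grip":0}]'

```text
clock: 3.85
tcp_pos: [0.4994, -0.3186, 0.2453]
orientation: [0.002, -0.015, 1.0, -0.001]
wrist_force: [-0.2, 0.5, -4.1]
finger_gap: 0.015
grip_force: 59.2
```

```bash
python3 go.py .6033 .0136 .242 163.9
```

```text
t 3.85 tcp [ 0.4994 -0.3186  0.2453] yaw -178.26 tilt 0.24 gap 0.015 F [-0.2  0.5 -4.1] q [-0.7   0.34  0.12  1.34 -0.   -0.73]
mm [-113.9  328.9    2.7] turn [-0.002  0.004  0.311]
```

Call:
apply_moves --rows '[{"xyz":[-11,33,0],"turn":[0,0,0.03],"grip":0},{"xyz":[-23,66,0],"turn":[0,0,0.06],"grip":0},{"xyz":[-34,99,0],"turn":[0,0,0.09],"grip":0},{"xyz":[-46,132,0],"turn":[0,0,0.12],"grip":0},{"xyz":[-57,165,0],"turn":[0,0,0.155],"grip":0},{"xyz":[-68,198,0],"turn":[0,0,0.19],"grip":0},{"xyz":[-80,231,0],"turn":[0,0,0.22],"grip":0},{"xyz":[-91,264,0],"turn":[0,0,0.25],"grip":0},{"xyz":[-102,297,0],"turn":[0,0,0.28],"grip":0},{"xyz":[-114,329,0],"turn":[0,0,0.31],"grip":0},{"xyz":[-114,329,0],"turn":[0,0,0.31],"grip":0},{"xyz":[-114,329,0],"turn":[0,0,0.31],"grip":0}]'

```text
clock: 4.85
tcp_pos: [0.6015, 0.0164, 0.2403]
orientation: [-0.003, 0.137, 0.991, -0.0]
wrist_force: [-0.1, -0.7, -2.6]
finger_gap: 0.0148
grip_force: 59.8
```

```bash
cat > look.py <<'E'
from h import *
import sys
for n in("top","side"):
    c=cam(n);P=points(c);b,g,r=[c["color"][...,i].astype(int) for i in range(3)]
    near=(np.hypot(P[...,0]-.603,P[...,1]-.0136)<.07)
    B=near&(b>1.6*r)&(b>60)&(P[...,2]>.1)
    q=P[B];print(n,len(q),"z pct",np.percentile(q[:,2],[2,20,50,80,98]).round(4))
    zt=np.percentile(q[:,2],90);t=q[abs(q[:,2]-zt)<.004]
    print(" top face",len(t),np.median(t[:,2]).round(4),"circle",cv2.minEnclosingCircle((t[:,:2]*1000).astype(np.float32)))
    K=np.array(c["camera_matrix"]);p=K@(np.array(c["view"])@[.603,.0136,.19,1])[:3];u,v=(p[:2]/p[2]).astype(int)
    cr=cv2.resize(c["color"][max(v-40,0):v+40,u-40:u+40],(400,400),interpolation=cv2.INTER_CUBIC);print(u,v)
    globals()[n]=cr
cv2.imwrite(f"pics/{sys.argv[1]}.png",np.hstack([top,side]))
E
python3 look.py l1; python3 go.py .6033 .0136 .242 163.9
```

```text
top 15 z pct [0.2322 0.2345 0.6708 0.6768 0.6818]
 top face 4 0.6798 circle ((616.40185546875, -35.92591094970703), 0.5940631031990051)
225 149
side 245 z pct [0.2143 0.2266 0.233  0.2359 0.2419]
 top face 111 0.2355 circle ((599.7796020507812, 16.559831619262695), 36.89856719970703)
205 196
t 4.95 tcp [0.6014 0.0142 0.2412] yaw 164.0 tilt 0.22 gap 0.0148 F [ 0.1 -0.8 -3.1] q [-0.11  0.37  0.15  1.35 -0.    0.17]
mm [-1.9 -0.1 -0.8] turn [-0.001 -0.004  0.002]
```

View pics/l1.png

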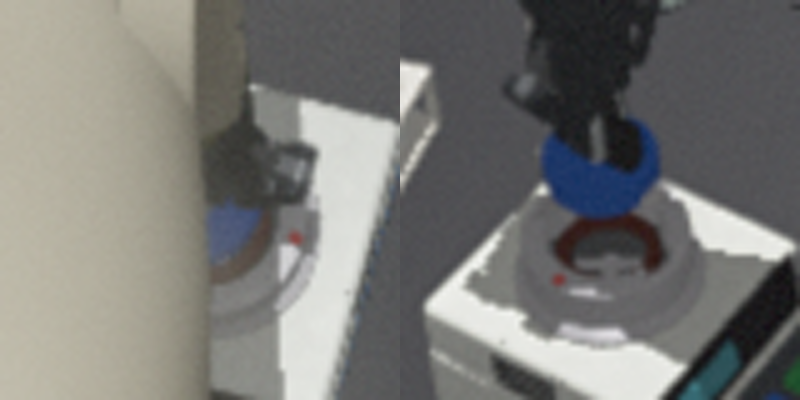

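The side view (right half) shows the lid hanging level above the mouth, plug at about (602,170). The top view is blocked by the arm. Plug top is 7 mm below the TCP, so the lid origin is 35 mm below it. I'll shift about 3.5 mm and descend.

Call:
apply_moves --rows '[{"xyz":[-3.5,-0.3,0],"turn":[0,0,0],"grip":0},{"xyz":[-3.5,-0.3,15],"turn":[0,0,0],"grip":0},{"xyz":[-3.5,-0.3,30],"turn":[0,0,0],"grip":0},{"xyz":[-3.5,-0.3,40],"turn":[0,0,0],"grip":0},{"xyz":[-3.5,-0.3,48],"turn":[0,0,0],"grip":0},{"xyz":[-3.5,-0.3,52],"turn":[0,0,0],"grip":0},{"xyz":[-3.5,-0.3,52],"turn":[0,0,0],"grip":0},{"xyz":[-3.5,-0.3,52],"turn":[0,0,0],"grip":0}]'

```text
clock: 5.62
tcp_pos: [0.6059, 0.0127, 0.1915]
orientation: [0.0, 0.14, 0.99, -0.0]
wrist_force: [0.3, 0.5, -2.8]
finger_gap: 0.0147
grip_force: 59.8
```

```bash
python3 go.py .6033 .0136 .180 163.9
```

```text
t 5.62 tcp [0.6059 0.0127 0.1915] yaw 163.95 tilt 0.01 gap 0.0147 F [ 0.3  0.5 -2.8] q [-0.11  0.39  0.05  1.24 -0.    0.17]
mm [ 2.8  0.1 11.5] turn [-0.     0.     0.001]
```

Call:
apply_moves --rows '[{"xyz":[0.5,0,3],"turn":[0,0,0],"grip":0},{"xyz":[0.5,0,6],"turn":[0,0,0],"grip":0},{"xyz":[0.5,0,8],"turn":[0,0,0],"grip":0},{"xyz":[0.5,0,8],"turn":[0,0,0],"grip":0}]'

```text
clock: 5.95
tcp_pos: [0.6052, 0.0133, 0.1829]
orientation: [-0.0, 0.139, 0.99, -0.0]
wrist_force: [-0.2, 0.3, -3.0]
finger_gap: 0.015
grip_force: 59.8
```

Call:
apply_moves --rows '[{"xyz":[0,0,3],"turn":[0,0,0],"grip":0},{"xyz":[0,0,5],"turn":[0,0,0],"grip":0},{"xyz":[0,0,5],"turn":[0,0,0],"grip":0},{"xyz":[0,0,5],"turn":[0,0,0],"grip":0}]'

```text
clock: 6.28
tcp_pos: [0.6057, 0.0132, 0.179]
orientation: [0.001, 0.139, 0.99, 0.0]
wrist_force: [0.1, -0.2, 1.5]
finger_gap: 0.015
grip_force: 60.6
```

Spring contact (about 4.5 N) came at the expected depth, so the lugs are in the notches. Now push down.

Call:
apply_moves --rows '[{"xyz":[0,0,3],"turn":[0,0,0],"grip":0},{"xyz":[0,0,6],"turn":[0,0,0],"grip":0},{"xyz":[0,0,8],"turn":[0,0,0],"grip":0},{"xyz":[0,0,8],"turn":[0,0,0],"grip":0},{"xyz":[0,0,8],"turn":[0,0,0],"grip":0}]'

```text
clock: 6.7
tcp_pos: [0.6058, 0.0132, 0.1714]
orientation: [0.001, 0.139, 0.99, 0.0]
wrist_force: [-2.9, 1.0, 7.9]
finger_gap: 0.0152
grip_force: 61.4
```

```bash
python3 go.py .6033 .0136 .1705 73.9
```

```text
t 6.7 tcp [0.6058 0.0132 0.1714] yaw 163.97 tilt 0.1 gap 0.0152 F [-2.9  1.   7.9] q [-0.11  0.39  0.01  1.19  0.    0.17]
mm [ 2.5 -0.3  0.9] turn [2.000e-03 1.000e-03 1.572e+00]
```

Call:
apply_moves --rows '[{"xyz":[1.5,0,1],"turn":[0,0,0],"grip":0},{"xyz":[1.5,0,1],"turn":[0,0,0.1],"grip":0},{"xyz":[1.5,0,1],"turn":[0,0,0.2],"grip":0},{"xyz":[1.5,0,1],"turn":[0,0,0.3],"grip":0},{"xyz":[1.5,0,1],"turn":[0,0,0.4],"grip":0}]'

```text
clock: 7.12
tcp_pos: [0.6057, 0.0134, 0.1712]
orientation: [0.002, 0.336, 0.942, 0.0]
wrist_force: [0.9, 0.5, 8.3]
finger_gap: 0.0151
grip_force: 61.5
```

```bash
python3 go.py .6033 .0136 .1705 73.9; python3 -c "
from h import *;print(env.get_state()['ft_torque'])"
```

```text
t 7.12 tcp [0.6057 0.0134 0.1712] yaw 140.79 tilt 0.28 gap 0.0151 F [0.9 0.5 8.3] q [-0.11  0.39  0.01  1.18 -0.    0.57]
mm [ 2.  -1.3  0.6] turn [0.005 0.002 1.167]
[-0.02710554  0.08492338  0.15287708]
```

Call:
apply_moves --rows '[{"xyz":[0,0,0.5],"turn":[0,0,0.11],"grip":0},{"xyz":[0,0,0.5],"turn":[0,0,0.22],"grip":0},{"xyz":[0,0,0.5],"turn":[0,0,0.33],"grip":0},{"xyz":[0,0,0.5],"turn":[0,0,0.44],"grip":0},{"xyz":[0,0,0.5],"turn":[0,0,0.55],"grip":0},{"xyz":[0,0,0.5],"turn":[0,0,0.66],"grip":0},{"xyz":[0,0,0.5],"turn":[0,0,0.77],"grip":0},{"xyz":[0,0,0.5],"turn":[0,0,0.88],"grip":0},{"xyz":[0,0,0.5],"turn":[0,0,0.99],"grip":0},{"xyz":[0,0,0.5],"turn":[0,0,1.1],"grip":0},{"xyz":[0,0,0.5],"turn":[0,0,1.165],"grip":0},{"xyz":[0,0,0.5],"turn":[0,0,1.165],"grip":0}]'

```text
clock: 8.12
tcp_pos: [0.6058, 0.0131, 0.1708]
orientation: [0.002, 0.798, 0.603, 0.002]
wrist_force: [0.5, 0.4, 8.6]
finger_gap: 0.0151
grip_force: 61.6
```

```bash
python3 go.py .6033 .0136 .177 73.9; python3 -c "
from h import *;print(env.get_state()['ft_torque'])"
```

```text
t 8.12 tcp [0.6058 0.0131 0.1708] yaw 74.13 tilt 0.29 gap 0.0151 F [0.5 0.4 8.6] q [-0.11  0.39  0.01  1.18 -0.    1.74]
mm [-0.2 -2.5 -6.3] turn [ 0.005 -0.     0.004]
[-0.16209496  0.05486066 -0.12547471]
```

Call:
apply_moves --rows '[{"xyz":[0,0,-2],"turn":[0,0,0],"grip":0},{"xyz":[0,0,-4],"turn":[0,0,0],"grip":0},{"xyz":[0,0,-5],"turn":[0,0,0],"grip":0},{"xyz":[0,0,-5],"turn":[0,0,0],"grip":0},{"xyz":[0,0,-5],"turn":[0,0,0],"grip":0}]'

```text
clock: 8.53
tcp_pos: [0.6057, 0.0131, 0.1751]
orientation: [0.002, 0.797, 0.604, 0.001]
wrist_force: [2.5, -0.7, 5.1]
finger_gap: 0.015
grip_force: 61.0
```

Call:
apply_moves --rows '[{"xyz":[0,0,0],"turn":[0,0,0],"grip":0.5},{"xyz":[0,0,0],"turn":[0,0,0],"grip":0.5},{"xyz":[0,0,0],"turn":[0,0,0],"grip":0.5},{"xyz":[0,0,0],"turn":[0,0,0],"grip":0.5},{"xyz":[0,0,-25],"turn":[0,0,0],"grip":0.5},{"xyz":[0,0,-60],"turn":[0,0,0],"grip":0.5},{"xyz":[0,0,-85],"turn":[0,0,0],"grip":0.5},{"xyz":[0,0,-85],"turn":[0,0,0],"grip":0.5}]'

```text
clock: 9.2
tcp_pos: [0.6062, 0.0134, 0.2645]
orientation: [0.003, 0.797, 0.604, 0.003]
wrist_force: [1.7, -0.6, 0.8]
finger_gap: 0.0429
grip_force: 0.0
```

```bash
python3 go.py .4882 .1134 .14 73.9; python3 look.py l2
```

```text
t 9.2 tcp [0.6062 0.0134 0.2645] yaw 74.31 tilt 0.5 gap 0.0429 F [ 1.7 -0.6  0.8] q [-0.11  0.36  0.2   1.4  -0.    1.73]
mm [  64.2 -141.7  123.4] turn [ 0.009 -0.001  0.007]
top 66 z pct [0.1677 0.1688 0.1703 0.1717 0.1736]
 top face 58 0.1706 circle ((610.8155517578125, -10.888311386108398), 21.914642333984375)
225 149
side 236 z pct [0.1561 0.1662 0.1696 0.1722 0.1887]
 top face 115 0.1715 circle ((604.3208618164062, 12.474414825439453), 36.757652282714844)
205 196
```

View pics/l2.png

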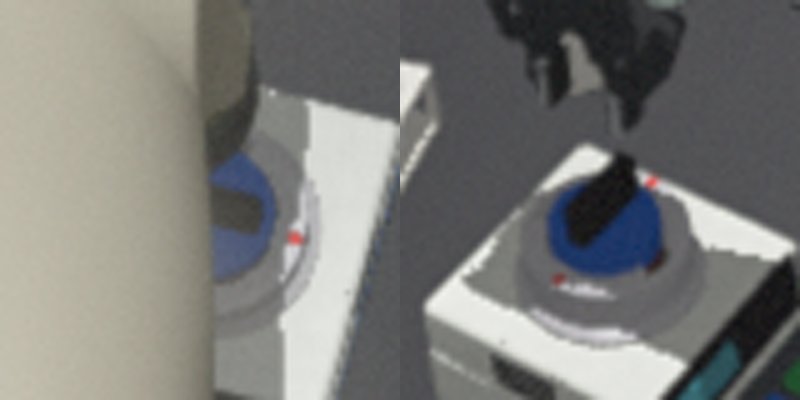

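The side view shows the lid seated, handle pointing at both red dots (558,280) and (652,183). Its top is at about 0.170–0.1715, so the origin is about 18 mm below the rim. I'll move over the white key with the fingers shut and check again from above there.

Call:
apply_moves --rows '[{"xyz":[16,-35,0],"turn":[0.008,0,0],"grip":0},{"xyz":[32,-70,0],"turn":[0.008,0,0],"grip":0},{"xyz":[48,-105,0],"turn":[0.008,0,0],"grip":0},{"xyz":[64,-142,20],"turn":[0.008,0,0],"grip":0},{"xyz":[64,-142,60],"turn":[0.008,0,0],"grip":0},{"xyz":[64,-142,100],"turn":[0.008,0,0],"grip":0},{"xyz":[64,-142,140],"turn":[0.008,0,0],"grip":0},{"xyz":[64,-142,150],"turn":[0.008,0,0],"grip":0},{"xyz":[64,-142,150],"turn":[0.008,0,0],"grip":0},{"xyz":[64,-142,150],"turn":[0.008,0,0],"grip":0}]'

```text
clock: 10.13
tcp_pos: [0.4842, 0.1135, 0.1087]
orientation: [-0.004, 0.797, 0.604, -0.003]
wrist_force: [-0.1, -0.4, 0.4]
finger_gap: -0.0002
grip_force: 0.0
```

```bash
python3 go.py .487 .1127 .083 73.9; python3 - <<'E'
from h import *
o=[]
for n,p in(("top",[.54,.05,.13,1]),("side",[.54,.05,.13,1])):
    c=cam(n);q=c["camera_matrix"]@(c["view"]@p)[:3];u,v=(q[:2]/q[2]).astype(int)
    o.append(cv2.resize(c["color"][v-50:v+50,u-50:u+50],(400,400),interpolation=cv2.INTER_CUBIC))
cv2.imwrite("pics/k1.png",np.hstack(o))
E
```

```text
t 10.13 tcp [0.4842 0.1135 0.1087] yaw 74.29 tilt 0.56 gap -0.0002 F [-0.1 -0.4  0.4] q [ 0.07  0.25 -0.36  0.98  0.    1.91]
mm [ 0.   3.1 25.7] turn [-0.01   0.001  0.007]
```

View pics/k1.png

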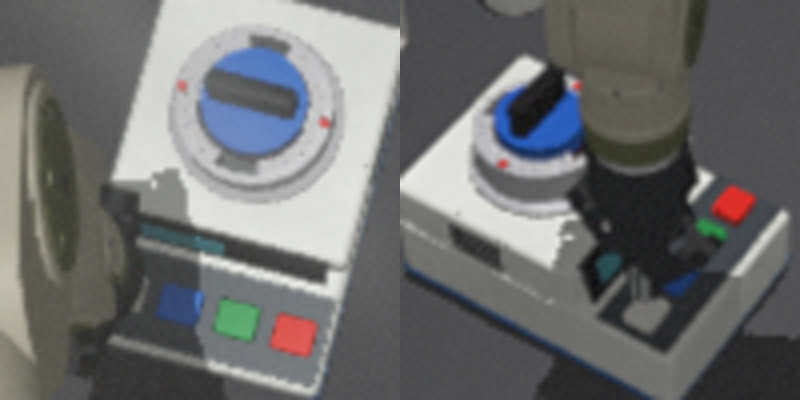

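Seen from above, the handle lies from (205,80) to (297,103), parallel to the dots at (181,86) and (325,123), so the lid is locked. The fingertips are over the white key. Pressing it.

Call:
apply_moves --rows '[{"xyz":[0,2.5,8],"turn":[-0.01,0,0],"grip":0},{"xyz":[0,2.5,16],"turn":[-0.01,0,0],"grip":0},{"xyz":[0,2.5,20],"turn":[-0.01,0,0],"grip":0},{"xyz":[0,2.5,24],"turn":[-0.01,0,0],"grip":0},{"xyz":[0,2.5,24],"turn":[-0.01,0,0],"grip":0},{"xyz":[0,2.5,24],"turn":[-0.01,0,0],"grip":0},{"xyz":[0,2.5,24],"turn":[-0.01,0,0],"grip":0}]'

```text
clock: 10.82
tcp_pos: [0.4881, 0.1129, 0.086]
orientation: [0.002, 0.797, 0.604, 0.002]
wrist_force: [-0.6, -0.7, 6.2]
finger_gap: 0.0001
grip_force: 2.6
```

White bottomed (6.2 N at 0.086). Next, lift, move 42 mm along the row and press blue.

Call:
apply_moves --rows '[{"xyz":[0,0,-10],"turn":[0,0,0],"grip":0},{"xyz":[0,0,-22],"turn":[0,0,0],"grip":0},{"xyz":[-20,0,-22],"turn":[0,0,0],"grip":0},{"xyz":[-42,0,-22],"turn":[0,0,0],"grip":0},{"xyz":[-42,0,-22],"turn":[0,0,0],"grip":0},{"xyz":[-42,0,-14],"turn":[0,0,0],"grip":0},{"xyz":[-42,0,-6],"turn":[0,0,0],"grip":0},{"xyz":[-42,0,-3],"turn":[0,0,0],"grip":0},{"xyz":[-42,0,0.5],"turn":[0,0,0],"grip":0},{"xyz":[-42,0,0.5],"turn":[0,0,0],"grip":0},{"xyz":[-42,0,0.5],"turn":[0,0,0],"grip":0},{"xyz":[-42,0,0.5],"turn":[0,0,0],"grip":0}]'

```text
clock: 11.82
tcp_pos: [0.4757, 0.0728, 0.0858]
orientation: [0.001, 0.797, 0.604, 0.001]
wrist_force: [-5.1, -1.5, 17.7]
finger_gap: -0.0
grip_force: 8.8
```

```bash
python3 go.py .4754 .0724 .086 73.9
```

```text
t 11.82 tcp [0.4757 0.0728 0.0858] yaw 74.35 tilt 0.19 gap -0.0 F [-5.1 -1.5 17.7] q [-0.01  0.23 -0.44  0.9  -0.    1.83]
mm [-0.5 -0.2 -0.2] turn [0.003 0.001 0.008]
```

Blue bottomed too (17.7 N). Now green, pushing slightly less.

Call:
apply_moves --rows '[{"xyz":[0,0,-10],"turn":[0,0,0],"grip":0},{"xyz":[0,0,-22],"turn":[0,0,0],"grip":0},{"xyz":[-20,0,-22],"turn":[0,0,0],"grip":0},{"xyz":[-42,0,-22],"turn":[0,0,0],"grip":0},{"xyz":[-42,0,-22],"turn":[0,0,0],"grip":0},{"xyz":[-42,0,-14],"turn":[0,0,0],"grip":0},{"xyz":[-42,0,-6],"turn":[0,0,0],"grip":0},{"xyz":[-42,0,-3],"turn":[0,0,0],"grip":0},{"xyz":[-42,0,0],"turn":[0,0,0],"grip":0},{"xyz":[-42,0,0],"turn":[0,0,0],"grip":0},{"xyz":[-42,0,0],"turn":[0,0,0],"grip":0},{"xyz":[-42,0,0],"turn":[0,0,0],"grip":0}]'

```text
clock: 12.82
tcp_pos: [0.4644, 0.0327, 0.0858]
orientation: [0.001, 0.797, 0.604, 0.001]
wrist_force: [-5.4, -1.3, 19.9]
finger_gap: 0.0001
grip_force: 9.9
```

```bash
python3 go.py .4638 .0322 .086 73.9
```

```text
t 12.82 tcp [0.4644 0.0327 0.0858] yaw 74.37 tilt 0.18 gap 0.0001 F [-5.4 -1.3 19.9] q [-0.1   0.2  -0.48  0.89 -0.    1.74]
mm [-0.6 -0.4 -0.2] turn [0.003 0.    0.008]
```

Call:
apply_moves --rows '[{"xyz":[0,0,-15],"turn":[0,0,0],"grip":0},{"xyz":[0,0,-50],"turn":[0,0,0],"grip":0},{"xyz":[0,0,-80],"turn":[0,0,0],"grip":0},{"xyz":[0,0,-80],"turn":[0,0,0],"grip":0},{"xyz":[0,0,-80],"turn":[0,0,0],"grip":0},{"xyz":[0,0,-80],"turn":[0,0,0],"grip":0}]'

```text
clock: 13.32
tcp_pos: [0.4634, 0.0327, 0.1632]
orientation: [0.0, 0.797, 0.604, 0.0]
wrist_force: [0.3, -0.6, -0.3]
finger_gap: -0.0004
grip_force: 0.0
```

```bash
python3 look.py l3; python3 go.py .4638 .0322 .166 73.9; python3 -c "
from h import *;print(ticket.hand_in())"
```

```text
top 240 z pct [0.1666 0.169  0.1703 0.1718 0.1851]
 top face 192 0.1707 circle ((603.1378173828125, 12.039363861083984), 35.4687385559082)
225 149
side 244 z pct [0.1564 0.1673 0.1704 0.1732 0.2035]
 top face 74 0.1731 circle ((605.5941162109375, 15.98809814453125), 34.88507843017578)
205 196
t 13.42 tcp [0.4628 0.0326 0.1626] yaw 74.33 tilt 0.07 gap 0.0001 F [ 0.5 -1.  -0.1] q [-0.1   0.14 -0.35  1.08 -0.    1.74]
mm [-0.1  1.1 -3.4] turn [-0.001  0.001  0.008]
the job is handed in; nothing more can be done
None
```

The lid is locked with its handle at the red dots, the white, blue and green keys were pressed right down in that order, and I handed the job in at 13.4 s; no verdict came back.

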